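# Weigh two look-alike rollers and keep the heavier one

## Task

Two steel rollers look the same, but a hidden core makes one of them heavier. Stand them upright on the two pans of the pivot balance, one on each, let go and let the beam settle to see which side drops; then move the roller that dropped into the shallow tray, set down gently and upright, and leave the lighter one standing on its pan. Leave the bearing, the bolt and the washers alone.

Things in the scene. Friction and masses are not known exactly. Their poses are not given: they have to be found in the camera images.
- roller_a_mid (a point): Centre (half-way up, on the axis, 30 mm above its underside) of one of the two steel rollers. It is a plain upright steel cylinder, 52 mm in diameter, 60 mm high, with a black plug in the middle of its top and bottom and a thin dark line round its foot; its z axis is the cylinder's axis. The two look and measure the same; a core closed up inside makes one of them heavier (0.72 to 0.90 kg) than the other (0.42 to 0.55 kg), and it may be either one.
- roller_b_mid (a point): Centre (half-way up, on the axis, 30 mm above its underside) of one of the two steel rollers. It is a plain upright steel cylinder, 52 mm in diameter, 60 mm high, with a black plug in the middle of its top and bottom and a thin dark line round its foot; its z axis is the cylinder's axis. The two look and measure the same; a core closed up inside makes one of them heavier (0.72 to 0.90 kg) than the other (0.42 to 0.55 kg), and it may be either one.
- beam (a joint): Tilt of the balance's beam, rad. 0 is level; positive: the left pan (point pan_left) is down and the right one up; negative: the other way. Stops at about +-0.12, where one pan is 13 mm lower and the other 13 mm higher than level. It has no spring and slight friction, so empty it stays where it is left, and starts at any tilt; it swings slowly (up to about 1.5 s from stop to stop) to the heavier side, or to the loaded side if only one pan is loaded.
- pan_left (a point): Centre of the upper face of the round aluminium pan on the balance's left arm (+y side at yaw 0). It moves with the beam; its z axis is normal to the pan, its y axis runs along the beam from the right pan to the left one, its x axis is the hinge's direction. The flat pan is 88 mm across inside a rim 4 mm high (95 mm outside), its face about 85 mm above the table when level.
- pan_right (a point): The same for the pan on the right arm (-y side at yaw 0); the pan centres are 220 mm apart.
- pivot (a point): Hinge axis of the balance, midway between the pans, 75 mm above the table, on a grey stand (base 110 by 210 mm, fixed to the bench) between two cheeks that rise to 90 mm; a dark steel beam 26 mm wide joins the pans. y axis towards the left pan at level.
- tray: Shallow square dark steel tray, 150 by 150 mm outside, walls 4 mm thick and 25 mm high, floor 4 mm thick, open on top, fixed to the bench. Origin: centre of its underside, at bench level; x and y along its sides, z up.
- bearing: Tapered roller bearing lying on the bench, 74 mm across, 34 mm high; origin: centre of its underside. It belongs to another job: leave it where it stands.
- bolt: Steel bolt standing on its 35 mm head, 84 mm high; origin: centre of its underside. It belongs to another job: leave it where it stands.
- washers: Stack of steel washers (one piece), 68 mm across, 27 mm high; origin: centre of its underside. It belongs to another job: leave it where it stands.
Things that resemble listed ones, but are neither listed nor needed, are in the scene too. What is shaped like the part that bears roller_a_mid but yellow is not meant.

How it is judged:
On the way:
1. both rollers stand free and at rest on the balance, one on each pan, and the beam has settled with one side down (contact force between the fingers and roller_a below 0.1 N and contact force between the fingers and roller_b below 0.1 N and linear speed of each of roller_a, roller_b below 0.02 m/s and velocity of joint beam between -0.05 and 0.05 rad/s and (value of joint beam above 0.09 rad or value of joint beam below -0.09 rad) and ((horizontal distance between roller_a_mid and pan_left below 0.025 m and z of roller_a_mid in the frame of pan_left between 0.024 and 0.036 m and horizontal distance between roller_b_mid and pan_right below 0.025 m and z of roller_b_mid in the frame of pan_right between 0.024 and 0.036 m) or (horizontal distance between roller_b_mid and pan_left below 0.025 m and z of roller_b_mid in the frame of pan_left between 0.024 and 0.036 m and horizontal distance between roller_a_mid and pan_right below 0.025 m and z of roller_a_mid in the frame of pan_right between 0.024 and 0.036 m))), for 0.3 s.
At the end, for the whole second after the job is handed in: The heavier roller stands upright (0.1 rad), let go and at rest on the tray's floor with its full weight (over 6.3 N), axis within 55 mm of the tray's centre along each side; the lighter stands on a pan, let go and at rest, within 25 mm of the pan's centre (contact force between the fingers and roller_a below 0.1 N and contact force between the fingers and roller_b below 0.1 N and linear speed of each of roller_a, roller_b below 0.02 m/s and ((angle between roller_a_mid's own z axis and vertical below 0.1 rad and contact force between roller_a and tray above 6.3 N and x of roller_a_mid in the frame of tray between -0.055 and 0.055 m and y of roller_a_mid in the frame of tray between -0.055 and 0.055 m and z of roller_a_mid in the frame of tray between 0.028 and 0.041 m and ((horizontal distance between roller_b_mid and pan_left below 0.025 m and z of roller_b_mid in the frame of pan_left between 0.024 and 0.036 m) or (horizontal distance between roller_b_mid and pan_right below 0.025 m and z of roller_b_mid in the frame of pan_right between 0.024 and 0.036 m))) or (angle between roller_b_mid's own z axis and vertical below 0.1 rad and contact force between roller_b and tray above 6.3 N and x of roller_b_mid in the frame of tray between -0.055 and 0.055 m and y of roller_b_mid in the frame of tray between -0.055 and 0.055 m and z of roller_b_mid in the frame of tray between 0.028 and 0.041 m and ((horizontal distance between roller_a_mid and pan_left below 0.025 m and z of roller_a_mid in the frame of pan_left between 0.024 and 0.036 m) or (horizontal distance between roller_a_mid and pan_right below 0.025 m and z of roller_a_mid in the frame of pan_right between 0.024 and 0.036 m))))); the robot touches nothing.
It fails at once if a roller is let go over the tray with its foot more than 30 mm above the floor (dropped) ((horizontal distance between roller_a_mid and tray below 0.06 m and z of roller_a_mid in the frame of tray above 0.064 m and contact force between roller_a and the fingers below 0.1 N and contact force between roller_a and the arm below 0.1 N) or (horizontal distance between roller_b_mid and tray below 0.06 m and z of roller_b_mid in the frame of tray above 0.064 m and contact force between roller_b and the fingers below 0.1 N and contact force between roller_b and the arm below 0.1 N)).
It fails at once if the bearing, the bolt or the washers moved by more than 20 mm (distance of any of bearing, bolt, washers from where it was at the start of the episode above 0.02 m).
It also fails if it takes over 69 s, if anything falls off the work surface, if the arm or the gripper's body presses on something with over 40 N, if the wrist force passes 120 N, or if a joint passes its speed limit or range.

## Robot

A 7-joint arm with a two-finger parallel gripper is mounted at the origin on the work surface. World frame = base frame: x ahead of the robot, y to its left, z up, the work surface at z = 0. Lengths are in m, angles in rad, forces in N, time in s.
With the tool pointing down it reaches from about 0.425 to 0.825 m from the base axis. Payload 3.6 kg.
Tool frame: the origin (TCP) lies at the very end of the fingers, on their centre line; the grasp point (between the pads) lies hold_point_z behind it (hold_point_z is the distance from the TCP to the grasp point, in m); x points along the fingers, y is the direction in which the jaws open and shut, and the axes are right-handed (so a half turn about x gives the same grasp; the last joint's range is limited). The gripper opens to 85 mm and grips with 20 to 120 N. Pads are 22 mm wide; open, the fingers measure 114 mm over their backs; the gripper's body (76 mm by 85 mm) begins 54 mm behind the grasp point. The pads swing forward as they close: fully open they stand 13 mm farther back than shut.
Start: joints at [-1.218, 0.615, -0.013, 1.423, 0.008, 1.103, -0.04], TCP at [0.241, 0.604, 0.206] pointing down, gripper open.
Joint ranges: [-3.12, 3.12], [-0.3, 2.06], [-1.34, 1.32], [0.26, 2.42], [-1.36, 4.5], [0.01, 1.98], [-2.84, 2.84]. Speed limits (rad/s): [2.79, 2.79, 3.14, 3.14, 3.14, 3.14, 3.14].

## Interface

Orientations are given as a unit quaternion [w, x, y, z].
In Python, from workcell import * gives the robot as it stands.
- The arm moves only by the tool send_rows, never from a script. Its argument "targets" is a list that holds one entry, the list of rows, each a list of 7 numbers: the shift along the tool's x, y, z in cm, then the turn, a rotation vector about the tool's x, y, z in rad, then the opening, from -1 (shut) to 1 (fully open). In form: [[[x, y, z, ax, ay, az, hand], ...]]. A call has exactly 8 rows; each row is the pose to reach, as a shift and turn from the pose commanded when the call began, along the tool's axes at that moment; what a row does not reach only later rows make up. A row lasts 1/10 s, in which the tool goes at most 50 mm and 8.59 degrees, less where a joint would pass 70% of its speed; a pose out of reach is approached as far as the arm can. A call with a gripper value outside its range is refused whole. The fingers move at their own pace and stop on an object; "grip_force" is the grip in N (left out, the last holds). Time passes only in rows, so rows that repeat a pose let the fingers close, or fill a call up. It gives the time, the measured TCP pose, the force and the opening at its end, in the units of the state.
- observe(): the state, without advancing time (a new reading comes with each control period).
- get_image(name): name is "side" or "top"; returns a dict with "image" (384x512x3 uint8, red, green, blue), "z_map" (384x512 float32, m along the optical axis (not along the pixel's ray), 0 where there is no reading), "vertical_fov" (degrees; the focal length in pixels is half the picture's height over the tangent of half this angle, whatever the lens; pixels are square), "cx", "cy" (the principal point, pixels), "k1" (the pictures are not rectified: a ray, as slopes to the right and down, at radius r is drawn at 1 + k1 r^2 times it, then the intrinsics apply), "extrinsics" (4x4, takes a point from world to camera coordinates). Camera axes: x right, y down, z forward; pixel columns grow to the right and rows downward; lengths in m; the calibration is good to about 2 mm. A picture is of the moment at which its call begins.
- finish_job(): hands the job in, once; it reports no verdict.
The state is a dict: "t": time; "joints": joint angles; "qvel": joint speeds; "effort": joint torques, N m; "ee_pos": TCP position; "eef_rot": TCP orientation; "contact_force": force on the tool from outside, world axes, zero at the start; "wrist_torque": the same for the moment, N m; "width": finger opening in m.
Only numpy, scipy, OpenCV 4.12 (cv2) and the standard library are available. Lean on these libraries where they do the work, as an engineer would, in place of code of your own. Each camera call takes 0.05 s, during which the arm holds its last target.

## Working session

There is one attempt and no reset: what is moved stays moved. The work goes in short steps, Python scripts to look and compute and a tool call to move; the robot and the scene stay as the last step left them, time stands still between calls to the robot, and variables do not carry over. Pictures are saved under pics/ and viewed, and the job is handed in when it is done.

Besides the shell and the picture viewer there is one more tool, called after "Emit:" in YAML: its name, and indented under it one key for each argument. send_rows: Moves the arm, as the interface text tells. Its arguments: {"type":"object","properties":{"targets":{"type":"array","items":{"type":"array","items":{"type":"array","items":{"type":"number"}}}},"grip_force":{"type":"number"}},"required":["targets"]}

```bash
ls; mkdir -p pics
python3 - <<'E'
from workcell import *
import cv2,numpy as np
s=observe();print(s)
for n in("side","top"):
    d=get_image(n);cv2.imwrite(f"pics/{n}0.png",d["image"][:,:,::-1]);np.savez(f"{n}0.npz",**d)
    print(n,d["vertical_fov"],d["cx"],d["cy"],d["k1"],d["extrinsics"].round(4).tolist())
E
```

```text
pics
{'t': 0.0, 'joints': array([-1.21753456,  0.61593197, -0.01263221,  1.42492973,  0.00810876,
        1.10335236, -0.04037048]), 'qvel': array([ 8.83955369e-05, -4.20184201e-04, -3.68873778e-04, -1.75968730e-04,
       -2.95681945e-04, -9.01777183e-04, -8.02225082e-04]), 'effort': array([ 6.34152257e-04, -4.69202471e+01,  2.59334184e-01, -1.71036190e+01,
        9.98661504e-03,  9.55710799e-03,  1.47828885e-06]), 'ee_pos': array([0.24063371, 0.60292531, 0.20531966]), 'eef_rot': array([ 0.69424555,  0.1325263 ,  0.69456392, -0.13431629]), 'contact_force': array([-0.12942251, -1.32418194, -0.41722526]), 'wrist_torque': array([-0.04667288, -0.0374599 , -0.03559296]), 'width': 0.08512653628049448}
side 49.84855419815763 259.8591270831105 190.41313223391072 -0.06541859804298415 [[0.9842, -0.1773, 0.0002, -0.6], [-0.1304, -0.7244, -0.677, 0.1345], [0.1202, 0.6662, -0.736, 1.0966], [0.0, 0.0, 0.0, 1.0]]
top 43.47736466751486 254.14581843452117 192.95416254692 -0.20019904786073445 [[0.009, -1.0, -0.0012, -0.0199], [-0.984, -0.0086, -0.1782, 0.6124], [0.1782, 0.0028, -0.984, 1.3603], [0.0, 0.0, 0.0, 1.0]]
```

View pics/side0.png

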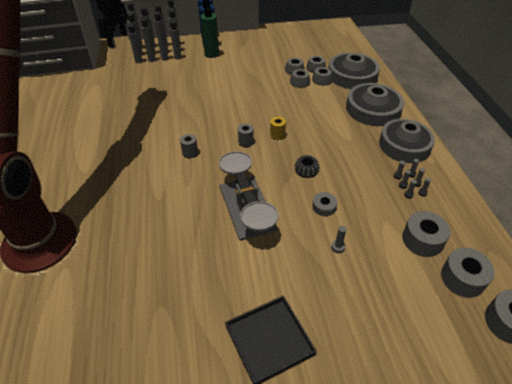

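View pics/top0.png

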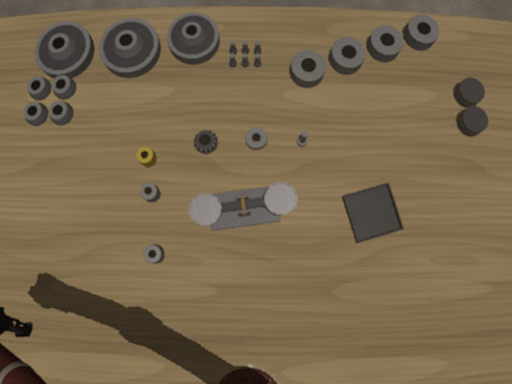

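```bash
cat > h.py <<'E'
from workcell import *
import cv2,numpy as np
def cam(d):
    f=192/np.tan(np.radians(float(d["vertical_fov"]))/2)
    return np.array([[f,0,float(d["cx"])],[0,f,float(d["cy"])],[0,0,1]]),np.array([float(d["k1"]),0,0,0,0]),np.array(d["extrinsics"])
def world(d):
    K,D,E=cam(d)
    u,v=np.meshgrid(np.arange(512.),np.arange(384.))
    p=cv2.undistortPoints(np.stack([u,v],-1).reshape(-1,1,2),K,D).reshape(384,512,2)
    z=d["z_map"];P=np.concatenate([p*z[...,None],z[...,None]],-1)
    W=(P-E[:3,3])@E[:3,:3]; W[z==0]=np.nan
    return W
def ray(d,px,z):
    K,D,E=cam(d)
    p=cv2.undistortPoints(np.array(px,float).reshape(-1,1,2),K,D).reshape(-1,2)
    r=np.c_[p,np.ones(len(p))]@E[:3,:3]; c=-E[:3,:3].T@E[:3,3]
    return c+r*((z-c[2])/r[:,2])[:,None]
def proj(d,P):
    K,D,E=cam(d)
    return cv2.projectPoints(np.array(P,float).reshape(-1,1,3),cv2.Rodrigues(E[:3,:3])[0],E[:3,3],K,D)[0].reshape(-1,2)
def snap(n,tag):
    d=get_image(n);cv2.imwrite(f"pics/{n}{tag}.png",d["image"][:,:,::-1]);np.savez(f"{n}{tag}.npz",**d);return d
E
python3 - <<'E'
from h import *
for n in("top","side"):
    d=np.load(n+"0.npz");W=world(d);z=W[...,2]
    print(n,"table z",np.nanmedian(z))
    m=((z>0.012)&(z<0.2)).astype(np.uint8)
    k,l,st,c=cv2.connectedComponentsWithStats(m)
    for i in range(1,k):
        if st[i,4]<25: continue
        w=W[l==i];zt=np.percentile(w[:,2],95);t=w[w[:,2]>zt-0.008]
        lo,hi=np.percentile(t[:,:2],2,0),np.percentile(t[:,:2],98,0)
        print(c[i].round(),st[i,4],"ztop %.3f"%zt,"ctr",((lo+hi)/2).round(4),"size",(hi-lo).round(3))
E
```

```text
top table z 0.0014757539009038912
[193.  38.] 2131 ztop 0.082 ctr [1.1291 0.1881] size [0.057 0.058]
[421.  32.] 941 ztop 0.066 ctr [ 1.1695 -0.5683] size [0.098 0.097]
[129.  47.] 2827 ztop 0.083 ctr [1.0994 0.3975] size [0.07  0.072]
[61. 59.] 3442 ztop 0.082 ctr [1.0982 0.6276] size [0.073 0.067]
[385.  43.] 993 ztop 0.066 ctr [ 1.1196 -0.4391] size [0.097 0.097]
[347.  55.] 1034 ztop 0.066 ctr [ 1.07   -0.3087] size [0.098 0.095]
[232.  53.] 118 ztop 0.064 ctr [1.0723 0.0596] size [0.06  0.014]
[245.  52.] 113 ztop 0.064 ctr [1.073  0.0185] size [0.06  0.013]
[258.  52.] 124 ztop 0.065 ctr [ 1.0722 -0.0211] size [0.06  0.016]
[307.  68.] 1057 ztop 0.066 ctr [ 1.0193 -0.1781] size [0.098 0.097]
[471. 106.] 1344 ztop 0.057 ctr [ 0.9095 -0.7185] size [0.176 0.081]
[ 60. 112.] 441 ztop 0.046 ctr [0.8782 0.6177] size [0.058 0.059]
[ 35. 113.] 436 ztop 0.046 ctr [0.8794 0.7077] size [0.057 0.059]
[256. 138.] 397 ztop 0.033 ctr [ 0.7903 -0.02  ] size [0.062 0.058]
[205. 142.] 451 ztop 0.040 ctr [0.7794 0.1383] size [0.058 0.058]
[302. 138.] 124 ztop 0.088 ctr [ 0.7863 -0.1602] size [0.0
[... 1025 characters left out ...]
1] size [0.059 0.059]
[400. 167.] 80 ztop 0.059 ctr [1.049  0.0581] size [0.017 0.018]
[416. 181.] 169 ztop 0.060 ctr [ 1.0725 -0.0026] size [0.059 0.053]
[426. 185.] 79 ztop 0.060 ctr [ 1.0942 -0.0215] size [0.013 0.013]
[ 32. 229.] 3411 ztop 0.190 ctr [ 0.0345 -0.0223] size [0.071 0.093]
[324. 202.] 415 ztop 0.028 ctr [ 0.7906 -0.0211] size [0.062 0.063]
[426. 232.] 1559 ztop 0.061 ctr [ 1.0196 -0.1828] size [0.099 0.099]
[340. 238.] 203 ztop 0.083 ctr [ 0.787  -0.1641] size [0.019 0.018]
[468. 271.] 1886 ztop 0.061 ctr [ 1.0685 -0.3134] size [0.099 0.099]
[501. 314.] 957 ztop 0.061 ctr [ 1.0952 -0.43  ] size [0.058 0.08 ]
[271. 338.] 810 ztop 0.026 ctr [ 0.5636 -0.3776] size [0.175 0.176]
```

```bash
python3 - <<'E'
from h import *
for n in("top","side"):
    d=np.load(n+"0.npz");W=world(d);z=W[...,2];b=np.nanmedian(z)
    # pans: bright grey pixels high
    img=d["image"].astype(int);g=img.mean(-1)
    m=((z-b>0.055)&(z<0.12)&(abs(W[...,0]-0.59)<.12)&(abs(W[...,1]+.055)<.2)&(g>95)&(img.max(-1)-img.min(-1)<25)).astype(np.uint8)
    k,l,st,c=cv2.connectedComponentsWithStats(m)
    for i in range(1,k):
        if st[i,4]<80: continue
        w=W[l==i];cn,_=cv2.findContours((l==i).astype(np.uint8),0,2)
        e=cv2.fitEllipse(max(cn,key=len))
        hull=cv2.minEnclosingCircle(w[:,:2].astype(np.float32))
        print(n,c[i].round(1),st[i,4],"mean",w.mean(0).round(4),"med z",(np.median(w[:,2])-b).round(4),hull, "ell",np.round(e[0],1), ray(d,e[0],np.median(w[:,2])).round(4))
    m=((z-b>0.015)&(z<0.05)&(abs(W[...,0]-0.563)<.13)&(abs(W[...,1]+.375)<.13))
    r=cv2.minAreaRect(W[m][:,:2].astype(np.float32));print("tray",r)
    # roller top circle
    for p in((.6146,.299),(.43,.278)):
        m=(np.hypot(W[...,0]-p[0],W[...,1]-p[1])<.045)&(z-b>.052)
        print("roller",cv2.minEnclosingCircle(W[m][:,:2].astype(np.float32)),W[m].mean(0).round(4))
E
python3 -c "
from h import *
d=get_image('top');i=d['image'][120:280,100:420,::-1];cv2.imwrite('pics/z1.png',cv2.resize(i,None,fx=2.5,fy=2.5,interpolation=2))"
```

```text
top [280.5 197.8] 842 mean [ 0.5922 -0.09    0.0932] med z 0.0915 ((0.5920595526695251, -0.08963703364133835), 0.04782375693321228) ell [280.5 197.9] [[ 0.5919 -0.0901  0.093 ]]
top [208.6 208.6] 615 mean [0.5612 0.1161 0.0805] med z 0.0789 ((0.5610224008560181, 0.1251859962940216), 0.047175418585538864) ell [205.8 208.7] [[0.5607 0.124  0.0804]]
tray ((0.5634210705757141, -0.37479904294013977), (0.15195834636688232, 0.15251466631889343), 15.711894035339355)
roller ((0.6152294278144836, 0.3000999987125397), 0.02561817318201065) [0.6153 0.2993 0.0611]
roller ((0.4297953248023987, 0.2793049216270447), 0.026241274550557137) [0.4303 0.279  0.0607]
side [235.5 164.2] 380 mean [0.5597 0.1167 0.0775] med z 0.0785 ((0.5587366223335266, 0.12198836356401443), 0.046427782624959946) ell [236. 164.] [[0.5611 0.117  0.0772]]
side [259.  215.6] 770 mean [ 0.5907 -0.0922  0.0903] med z 0.0912 ((0.5908756256103516, -0.09135652333498001), 0.04846151918172836) ell [259.  215.6] [[ 0.5908 -0.0921  0.09  ]]
tray ((0.5628112554550171, -0.3765659034252167), (0.15099745988845825, 0.15183961391448975), 16.265579223632812)
roller ((0.6144638657569885, 0.29689478874206543), 0.027579598128795624) [0.6132 0.2945 0.0576]
roller ((0.42947420477867126, 0.27652639150619507), 0.02695733681321144) [0.4306 0.2743 0.0579]
```

View pics/z1.png

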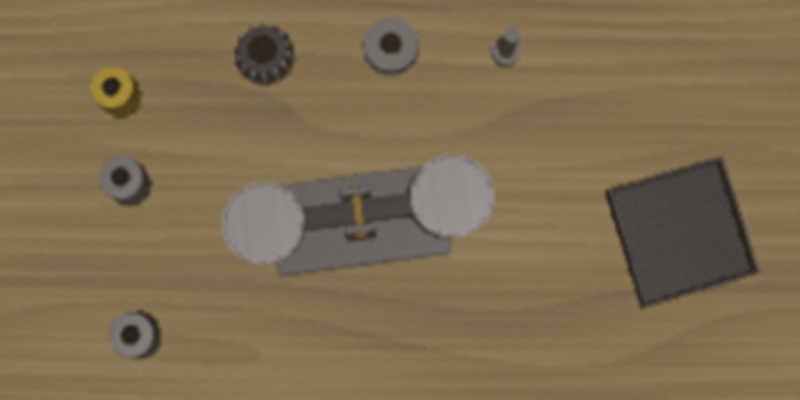

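```bash
cat >> h.py <<'E'
from scipy.spatial.transform import Rotation as Ro
def Rcur(s): w,x,y,z=s["eef_rot"]; return Ro.from_quat([x,y,z,w])
Y=np.arctan2(.031,.214)
def Rt(yaw,tilt=0,flip=1):
    # x down, y along jaw dir at yaw; tilt = beam tilt about hinge (left down positive)
    j=flip*np.array([np.cos(yaw),np.sin(yaw),0]);x=np.array([0,0,-1.]);R=Ro.from_matrix(np.c_[x,j,np.cross(x,j)])
    return Ro.from_rotvec(-tilt*np.array([np.cos(Y),np.sin(Y),0]))*R
def go(p,yaw=Y,tilt=0,flip=1):
    s=observe();C=Rcur(s)
    d=C.inv().apply(np.array(p)-s["ee_pos"])*100
    r=(C.inv()*Rt(yaw,tilt,flip)).as_rotvec()
    print("t",round(s["t"],2),"pos",s["ee_pos"].round(4),"w",round(s["width"],4),"F",s["contact_force"].round(2),"shift cm",d.round(2),"turn",r.round(3))
E
python3 - <<'E'
from h import *
import workcell
print({k:v for k,v in vars(workcell).items() if not k.startswith('_')and isinstance(v,(int,float,dict,str))}, 'hold_point_z' in dir(workcell))
print(Rcur(observe()).as_matrix().round(3))
for f in(1,-1): go((.4295,.278,.206),flip=f); go((.6147,.2985,.206),flip=f)
E
```

```text
{'hold_point_z': 0.0187} True
[[-0.001  0.371  0.929]
 [-0.002  0.929 -0.371]
 [-1.    -0.002  0.   ]]
t 0.15 pos [0.2407 0.6031 0.2056] w 0.0854 F [-0.17 -0.11 -0.9 ] shift cm [ 1.000e-02 -2.320e+01  2.958e+01] turn [1.047e+00 1.000e-03 2.000e-03]
t 0.15 pos [0.2407 0.6031 0.2056] w 0.0854 F [-0.17 -0.11 -0.9 ] shift cm [-1.000e-02 -1.443e+01  4.602e+01] turn [1.047e+00 1.000e-03 2.000e-03]
t 0.15 pos [0.2407 0.6031 0.2056] w 0.0854 F [-0.17 -0.11 -0.9 ] shift cm [ 1.000e-02 -2.320e+01  2.958e+01] turn [-2.094e+00 -2.000e-03  1.000e-03]
t 0.15 pos [0.2407 0.6031 0.2056] w 0.0854 F [-0.17 -0.11 -0.9 ] shift cm [-1.000e-02 -1.443e+01  4.602e+01] turn [-2.094e+00 -2.000e-03  1.000e-03]
```

Emit:
send_rows:
  targets:
    - [[0,-2.9,3.7,0.14,0,0,1],[0,-5.8,7.4,0.28,0,0,1],[0,-8.7,11.1,0.42,0,0,1],[0,-11.6,14.8,0.56,0,0,1],[1,-14.5,18.5,0.7,0,0,1],[2,-17.4,22.2,0.84,0,0,1],[3,-20.3,25.9,0.98,0,0,1],[4,-23.2,29.6,1.047,0,0,1]]
  grip_force: 50

```text
t: 0.95
ee_pos: [0.4303, 0.2769, 0.1662]
eef_rot: [0.534, 0.464, 0.534, -0.464]
contact_force: [0.2, 0.7, 0.1]
width: 0.0852
```

Run:
```python
from h import *
go((.4295,.278,.020))
```

```text
t 0.95 pos [0.4303 0.2769 0.1662] w 0.0852 F [0.22 0.71 0.15] shift cm [14.62 -0.07 -0.12] turn [-0.003  0.    -0.   ]
```

Emit:
send_rows:
  targets:
    - [[4,0,-0.1,0,0,0,1],[8,0,-0.1,0,0,0,1],[12,0,-0.1,0,0,0,1],[14.6,0,-0.1,0,0,0,1],[14.6,0,-0.1,0,0,0,1],[14.6,0,-0.1,0,0,0,0],[14.6,0,-0.1,0,0,0,-1],[14.6,0,-0.1,0,0,0,-1]]

```text
t: 1.75
ee_pos: [0.4302, 0.2801, 0.0225]
eef_rot: [0.535, 0.463, 0.535, -0.462]
contact_force: [-1.3, -0.1, 2.4]
width: 0.0499
```

Emit:
send_rows:
  targets:
    - [[0,0,0,0,0,0,-1],[0,0,0,0,0,0,-1],[0,0,0,0,0,0,-1],[0,0,0,0,0,0,-1],[-2,0,0,0,0,0,-1],[-6,0,0,0,0,0,-1],[-10,0,0,0,0,0,-1],[-14,0,0,0,0,0,-1]]

```text
t: 2.55
ee_pos: [0.4289, 0.2791, 0.1623]
eef_rot: [0.535, 0.463, 0.535, -0.463]
contact_force: [0.4, 0.6, -3.9]
width: 0.0499
```

Run:
```python
from h import *
go((.560,.124,.15),tilt=.12)
d=snap("side","1");i=d['image'][60:260,120:380,::-1];cv2.imwrite('pics/z2.png',cv2.resize(i,None,fx=3,fy=3,interpolation=2))
```

```text
t 2.55 pos [0.4289 0.2791 0.1623] w 0.0499 F [ 0.44  0.63 -3.94] shift cm [ 1.22 10.74 17.23] turn [ 0.   -0.12  0.  ]
```

View pics/z2.png

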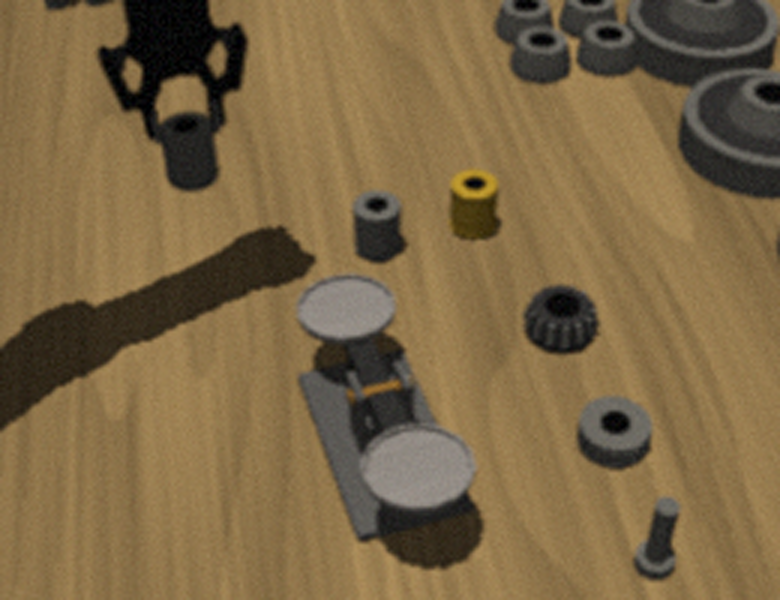

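Emit:
send_rows:
  targets:
    - [[0,2,3.4,0,-0.04,0,-1],[0,4,6.8,0,-0.08,0,-1],[0,6,10.2,0,-0.12,0,-1],[0,8,13.6,0,-0.12,0,-1],[0.5,9.7,15.8,0,-0.12,0,-1],[1,10.7,17,0,-0.12,0,-1],[2,10.7,17,0,-0.12,0,-1],[3,10.7,17,0,-0.12,0,-1]]

```text
t: 3.4
ee_pos: [0.5584, 0.1284, 0.1292]
eef_rot: [0.565, 0.434, 0.503, -0.489]
contact_force: [-0.2, 1.9, -4.0]
width: 0.0498
```

Run:
```python
from h import *
go((.5595,.1268,.0945),tilt=.12)
d=snap("side","2");i=d['image'][60:260,120:380,::-1];cv2.imwrite('pics/z3.png',cv2.resize(i,None,fx=3,fy=3,interpolation=2))
```

```text
t 3.4 pos [0.5584 0.1284 0.1292] w 0.0498 F [-0.23  1.92 -4.05] shift cm [ 3.47  0.09 -0.23] turn [ 0.002 -0.002  0.002]
```

View pics/z3.png

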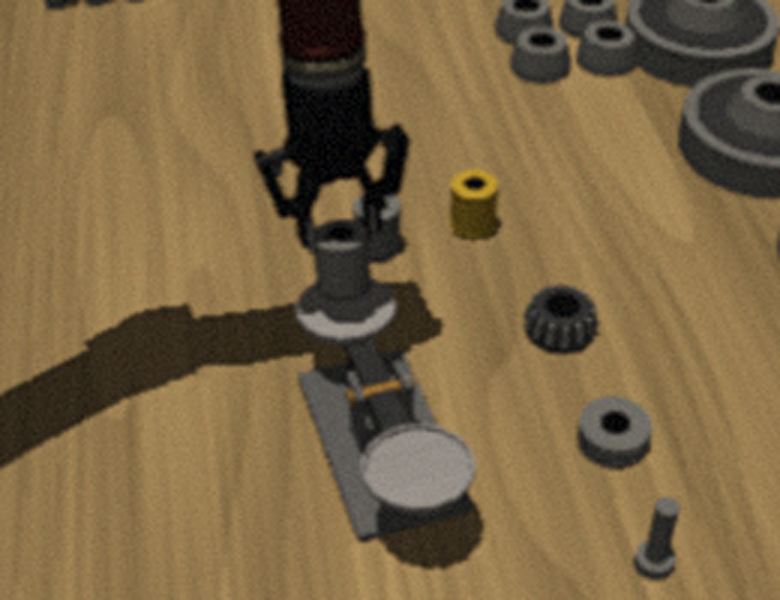

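Picture: the roller is above the left pan (zoom ~(345,240)), leaning slightly outward as planned. Lower slowly.

Emit:
send_rows:
  targets:
    - [[1,0.1,-0.1,0,0,0,-1],[2,0.1,-0.2,0,0,0,-1],[2.6,0.1,-0.2,0,0,0,-1],[3,0.1,-0.2,0,0,0,-1],[3.2,0.1,-0.2,0,0,0,-1],[3.3,0.1,-0.2,0,0,0,-1],[3.4,0.1,-0.2,0,0,0,-1],[3.4,0.1,-0.2,0,0,0,-1]]

```text
t: 4.25
ee_pos: [0.5615, 0.1246, 0.0967]
eef_rot: [0.566, 0.434, 0.502, -0.49]
contact_force: [0.5, 0.4, -4.8]
width: 0.05
```

Run:
```python
from h import *
go((.5595,.1268,.0945),tilt=.12)
d=snap("side","3");i=d['image'][60:260,120:380,::-1];cv2.imwrite('pics/z4.png',cv2.resize(i,None,fx=3,fy=3,interpolation=2))
```

```text
t 4.25 pos [0.5615 0.1246 0.0967] w 0.05 F [ 0.52  0.4  -4.85] shift cm [ 0.19 -0.17 -0.27] turn [ 0.     0.    -0.001]
```

View pics/z4.png

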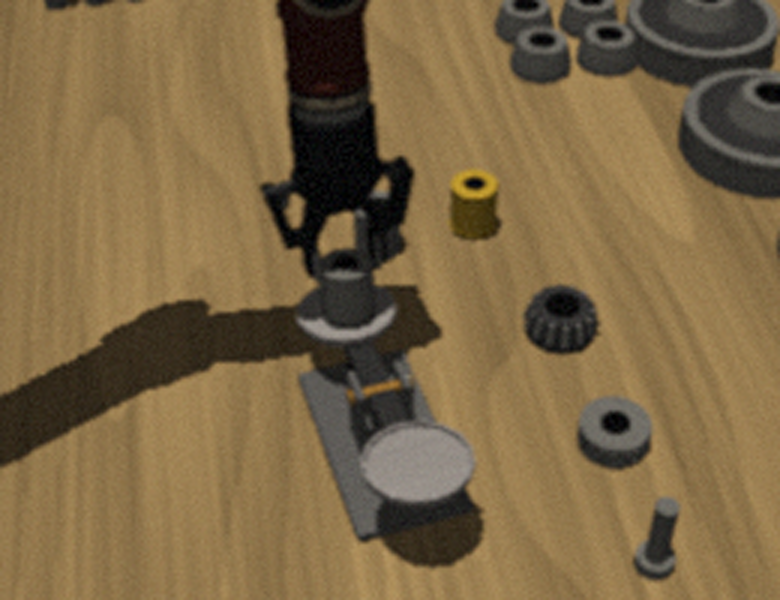

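Emit:
send_rows:
  targets:
    - [[0.1,0,-0.1,0,0,0,-1],[0.2,0,-0.2,0,0,0,-1],[0.25,0,-0.2,0,0,0,-1],[0.3,0,-0.2,0,0,0,-1],[0.35,0,-0.2,0,0,0,-1],[0.4,0,-0.2,0,0,0,-1],[0.4,0,-0.2,0,0,0,-1],[0.4,0,-0.2,0,0,0,-1]]

```text
t: 5.1
ee_pos: [0.5615, 0.1258, 0.0946]
eef_rot: [0.566, 0.435, 0.501, -0.489]
contact_force: [-4.2, -1.3, 11.4]
width: 0.0498
```

Run:
```python
from h import *
go((.5595,.1268,.0945),tilt=.12)
```

```text
t 5.1 pos [0.5615 0.1258 0.0946] w 0.0498 F [-4.2  -1.32 11.45] shift cm [-0.   -0.18 -0.12] turn [-0.    -0.    -0.001]
```

Emit:
send_rows:
  targets:
    - [[-0.1,0,0,0,0,0,-1],[-0.1,0,0,0,0,0,0],[-0.1,0,0,0,0,0,1],[-0.1,0,0,0,0,0,1],[-0.1,0,0,0,0,0,1],[-2,0,0,0,0,0,1],[-5,0,0,0,0,0,1],[-9,0,0,0,0,0,1]]

```text
t: 5.9
ee_pos: [0.5584, 0.1367, 0.1809]
eef_rot: [0.565, 0.433, 0.502, -0.491]
contact_force: [0.4, 0.2, -0.1]
width: 0.0856
```

Run:
```python
from h import *
go((.6147,.2985,.14),tilt=0)
d=snap("side","4");i=d['image'][60:260,120:380,::-1];cv2.imwrite('pics/z5.png',cv2.resize(i,None,fx=3,fy=3,interpolation=2))
W=world(d);b=-.0013;z=W[...,2]-b
m=(abs(z-.098)<.02)&(np.hypot(W[...,0]-.592,W[...,1]+.091)<.05);w=W[m]
print(cv2.minEnclosingCircle(w[:,:2].astype(np.float32)),w.mean(0),b)
```

```text
t 5.9 pos [0.5584 0.1367 0.1809] w 0.0856 F [ 0.42  0.2  -0.07] shift cm [  2.19   7.91 -15.59] turn [0.    0.121 0.004]
((0.5895498991012573, -0.0905982181429863), 0.04883474484086037) [ 0.58957597 -0.09173641  0.09697856] -0.0013
```

View pics/z5.png

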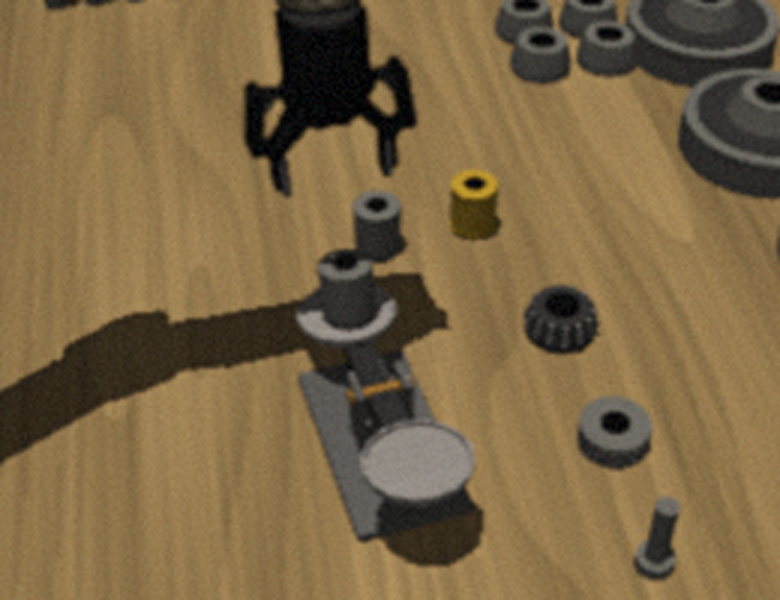

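Emit:
send_rows:
  targets:
    - [[0,2,-3.9,0,0.03,0,1],[0,4,-7.8,0,0.06,0,1],[0.5,6,-11.7,0,0.09,0,1],[1.3,7.9,-15,0,0.12,0,1],[2.2,7.9,-15.6,0,0.121,0,1],[5,7.9,-15.9,0,0.121,0,1],[5,7.9,-15.9,0,0.121,0,1],[5,7.9,-15.9,0,0.121,0,1]]

```text
t: 6.75
ee_pos: [0.6156, 0.2974, 0.1126]
eef_rot: [0.534, 0.463, 0.535, -0.463]
contact_force: [-0.3, 0.2, 0.4]
width: 0.0855
```

Run:
```python
from h import *
go((.6147,.2985,.020),tilt=0)
d=snap("top","4");W=world(d);z=W[...,2]-.0015
m=(abs(z-.131)<.008)&(np.hypot(W[...,0]-.56,W[...,1]-.124)<.05);w=W[m]
print(cv2.minEnclosingCircle(w[:,:2].astype(np.float32)),w.mean(0))
i=d['image'][120:280,100:420,::-1];cv2.imwrite('pics/z6.png',cv2.resize(i,None,fx=2.5,fy=2.5,interpolation=2))
```

```text
t 6.75 pos [0.6156 0.2974 0.1126] w 0.0855 F [-0.34  0.2   0.4 ] shift cm [ 9.26 -0.06 -0.12] turn [-0.001  0.     0.001]
((0.5624570846557617, 0.129349485039711), 0.02639801986515522) [0.5620645  0.12919065 0.13245989]
```

View pics/z6.png

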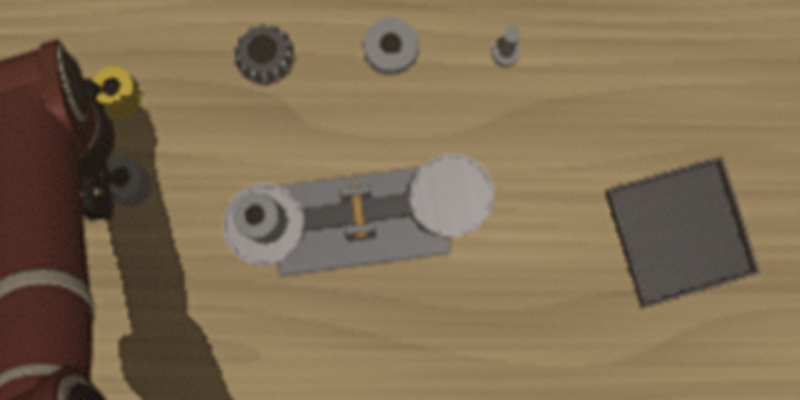

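Emit:
send_rows:
  targets:
    - [[3,0,-0.1,0,0,0,1],[6,0,-0.1,0,0,0,1],[9.2,0,-0.1,0,0,0,1],[9.2,0,-0.1,0,0,0,1],[9.2,0,-0.1,0,0,0,0],[9.2,0,-0.1,0,0,0,-1],[9.2,0,-0.1,0,0,0,-1],[9.2,0,-0.1,0,0,0,-1]]

```text
t: 7.6
ee_pos: [0.6161, 0.2999, 0.0242]
eef_rot: [0.534, 0.464, 0.535, -0.462]
contact_force: [-4.1, -1.3, 6.0]
width: 0.0504
```

Emit:
send_rows:
  targets:
    - [[0,0,0,0,0,0,-1],[0,0,0,0,0,0,-1],[0,0,0,0,0,0,-1],[-2,0,0,0,0,0,-1],[-6,0,0,0,0,0,-1],[-10,0,0,0,0,0,-1],[-14,0,0,0,0,0,-1],[-18,0,0,0,0,0,-1]]

```text
t: 8.4
ee_pos: [0.6145, 0.2988, 0.2019]
eef_rot: [0.534, 0.462, 0.535, -0.463]
contact_force: [-0.3, 0.8, -7.8]
width: 0.0499
```

Run:
```python
from h import *
go((.5915,-.0885,.20),tilt=.12)
```

```text
t 8.4 pos [0.6145 0.2988 0.2019] w 0.0499 F [-0.34  0.83 -7.79] shift cm [ 0.19 -7.83 38.  ] turn [ 0.    -0.12   0.002]
```

Emit:
send_rows:
  targets:
    - [[0,-1,4.75,0,-0.02,0,-1],[0,-2,9.5,0,-0.04,0,-1],[0,-3,14.3,0,-0.06,0,-1],[0,-4,19,0,-0.08,0,-1],[0,-5,23.8,0,-0.1,0,-1],[0,-6,28.5,0,-0.12,0,-1],[0,-7,33.3,0,-0.12,0,-1],[0.2,-7.8,38,0,-0.12,0,-1]]

```text
t: 9.2
ee_pos: [0.5916, -0.0891, 0.1985]
eef_rot: [0.565, 0.434, 0.503, -0.489]
contact_force: [0.3, -0.2, -7.3]
width: 0.0498
```

Run:
```python
from h import *
go((.5915,-.088,.130),tilt=.12)
```

```text
t 9.2 pos [ 0.5916 -0.0891  0.1985] w 0.0498 F [ 0.26 -0.18 -7.27] shift cm [ 6.79  0.02 -0.91] turn [ 0.001 -0.002  0.001]
```

Emit:
send_rows:
  targets:
    - [[1.5,0,-0.2,0,0,0,-1],[3,0,-0.4,0,0,0,-1],[4.5,0,-0.6,0,0,0,-1],[6,0,-0.9,0,0,0,-1],[6.8,0,-0.9,0,0,0,-1],[6.8,0,-0.9,0,0,0,-1],[6.8,0,-0.9,0,0,0,-1],[6.8,0,-0.9,0,0,0,-1]]

```text
t: 10.0
ee_pos: [0.5938, -0.0873, 0.1311]
eef_rot: [0.566, 0.435, 0.501, -0.489]
contact_force: [-0.0, -0.2, -7.7]
width: 0.0497
```

Run:
```python
from h import *
go((.592,-.0955,.0945),tilt=-.12)
go((.5915,-.088,.121),tilt=.12)
d=snap("side","5");i=d['image'][60:260,120:380,::-1];cv2.imwrite('pics/z7.png',cv2.resize(i,None,fx=3,fy=3,interpolation=2))
```

```text
t 10.0 pos [ 0.5938 -0.0873  0.1311] w 0.0497 F [-0.03 -0.2  -7.71] shift cm [ 3.72 -0.3   0.35] turn [ 0.     0.24  -0.002]
t 10.0 pos [ 0.5938 -0.0873  0.1311] w 0.0497 F [-0.03 -0.2  -7.71] shift cm [ 1.   -0.24 -0.08] turn [-0.    -0.    -0.002]
```

View pics/z7.png

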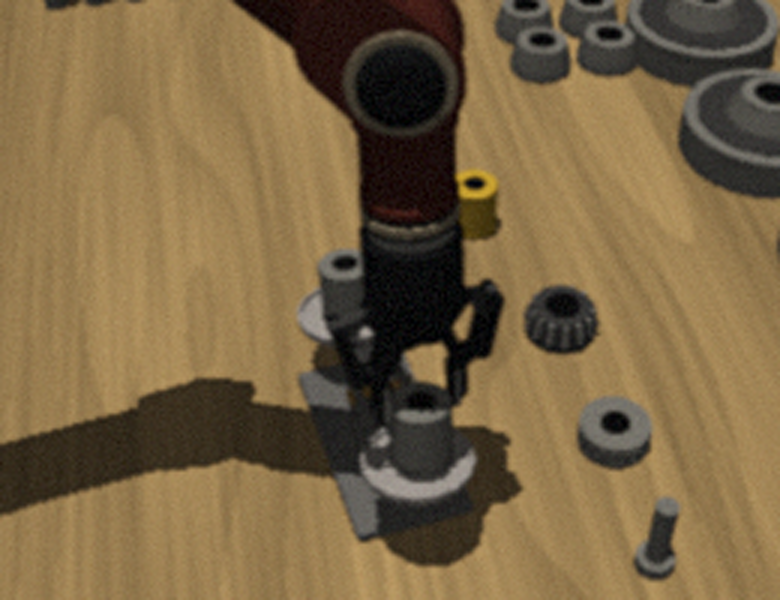

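Emit:
send_rows:
  targets:
    - [[0.5,-0.1,-0.1,0,0,0,-1],[0.8,-0.2,-0.1,0,0,0,-1],[1.0,-0.2,-0.1,0,0.02,0,-1],[1.2,-0.2,-0.05,0,0.04,0,-1],[1.5,-0.2,0,0,0.06,0,-1],[1.7,-0.2,0,0,0.08,0,-1],[2,-0.2,0.05,0,0.1,0,-1],[2.2,-0.2,0.1,0,0.12,0,-1]]

```text
t: 10.85
ee_pos: [0.5922, -0.0922, 0.1084]
eef_rot: [0.534, 0.464, 0.534, -0.462]
contact_force: [-0.1, -2.6, -0.0]
width: 0.0499
```

Run:
```python
from h import *
go((.592,-.0955,.0945),tilt=-.12)
d=snap("side","6");i=d['image'][60:260,120:380,::-1];cv2.imwrite('pics/z8.png',cv2.resize(i,None,fx=3,fy=3,interpolation=2))
```

```text
t 10.85 pos [ 0.5922 -0.0922  0.1084] w 0.0499 F [-0.13 -2.55 -0.05] shift cm [ 1.39 -0.07  0.33] turn [-0.001  0.119 -0.002]
```

View pics/z8.png

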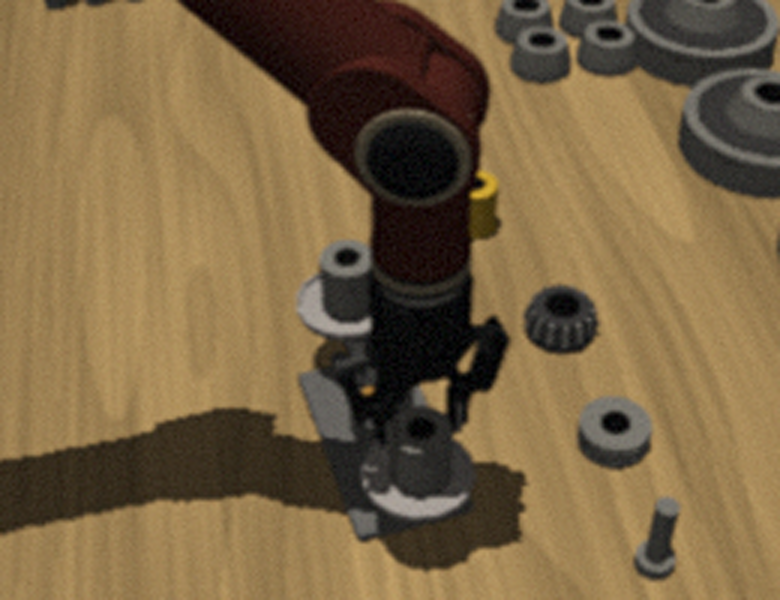

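The beam is now near level, both rollers upright (zoom (346,285), (420,455)). Continue down to the stop.

Emit:
send_rows:
  targets:
    - [[0.2,0,0.05,0,0.02,0,-1],[0.4,0,0.1,0,0.04,0,-1],[0.6,0,0.15,0,0.06,0,-1],[0.8,0,0.2,0,0.08,0,-1],[1,0,0.25,0,0.1,0,-1],[1.2,0,0.3,0,0.12,0,-1],[1.3,0,0.3,0,0.12,0,-1],[1.35,0,0.3,0,0.12,0,-1]]

```text
t: 11.7
ee_pos: [0.5925, -0.0952, 0.096]
eef_rot: [0.502, 0.49, 0.565, -0.434]
contact_force: [-0.7, -4.5, 8.0]
width: 0.0493
```

Run:
```python
from h import *
go((.592,-.0955,.0945),tilt=-.12)
```

```text
t 11.7 pos [ 0.5925 -0.0952  0.096 ] w 0.0493 F [-0.69 -4.53  8.03] shift cm [ 0.15 -0.05  0.04] turn [-0.001  0.    -0.002]
```

Emit:
send_rows:
  targets:
    - [[0,0,0,0,0,0,0],[0,0,0,0,0,0,1],[0,0,0,0,0,0,1],[0,0,0,0,0,0,1],[-2,0,0,0,0,0,1],[-5,0,0,0,0,0,1],[-9,0,0,0,0,0,1],[-12,0,0,0,0,0,1]]

```text
t: 12.5
ee_pos: [0.5943, -0.1075, 0.2158]
eef_rot: [0.502, 0.49, 0.566, -0.433]
contact_force: [-0.0, 0.6, -0.2]
width: 0.0855
```

Emit:
send_rows:
  targets:
    - [[0,0,0,0,0,0,1],[-2,0,3,0,0,0,1],[-2,0,7,0,0,0,1],[-2,0,11,0,0,0,1],[-2,0,14,0,0,0,1],[-2,0,14,0,0,0,1],[-2,0,14,0,0,0,1],[-2,0,14,0,0,0,1]]

```text
t: 13.3
ee_pos: [0.6146, -0.2456, 0.2162]
eef_rot: [0.501, 0.49, 0.568, -0.433]
contact_force: [0.4, 0.4, 0.5]
width: 0.0852
```

Run:
```python
from h import *
d=snap("side","7");i=d['image'][60:260,120:380,::-1];cv2.imwrite('pics/z9.png',cv2.resize(i,None,fx=3,fy=3,interpolation=2))
d=snap("top","7")
for n in("side","top"):
    d=np.load(n+"7.npz");W=world(d);b={"side":-.0013,"top":.0015}[n];z=W[...,2]-b
    for p,zz in(((.562,.125),.155),((.5925,-.097),.131)):
        m=(abs(z-zz)<.01)&(np.hypot(W[...,0]-p[0],W[...,1]-p[1])<.045);w=W[m]
        if len(w)>20: print(n,cv2.minEnclosingCircle(w[:,:2].astype(np.float32)),w.mean(0).round(4),(w[:,2].max()-b).round(4))
i=d['image'][120:280,100:420,::-1];cv2.imwrite('pics/z10.png',cv2.resize(i,None,fx=2.5,fy=2.5,interpolation=2))
go((.592,-.0955,.0945),tilt=-.12)
```

```text
side ((0.5630835294723511, 0.11140318214893341), 0.026769552379846573) [0.562  0.109  0.1541] 0.1606
top ((0.5647903680801392, 0.1144939586520195), 0.02655966393649578) [0.5642 0.1138 0.158 ] 0.1649
top ((0.5946658849716187, -0.100365050137043), 0.02666274830698967) [ 0.5941 -0.1     0.1321] 0.1397
t 13.4 pos [ 0.6148 -0.2457  0.2168] w 0.0856 F [ 0.38 -0.68  0.77] shift cm [ 14.    -0.06 -13.58] turn [ 0.003 -0.003  0.   ]
```

View pics/z9.png

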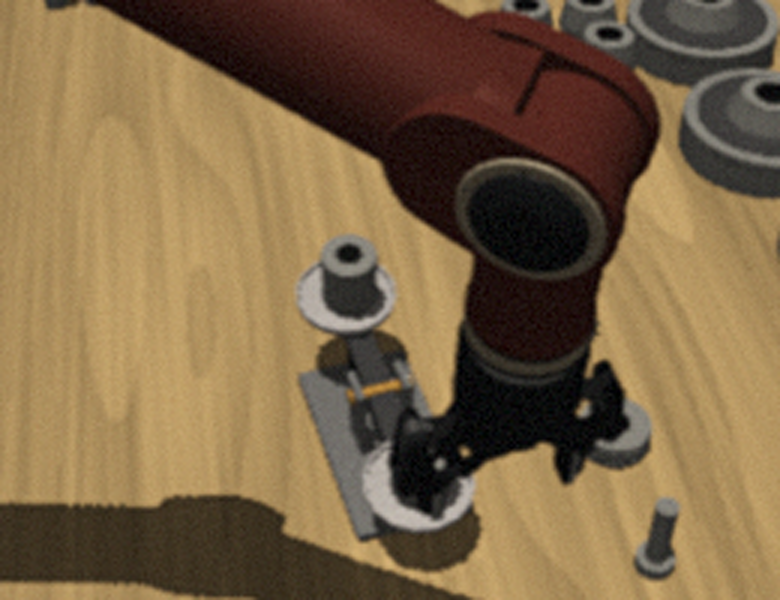

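View pics/z10.png

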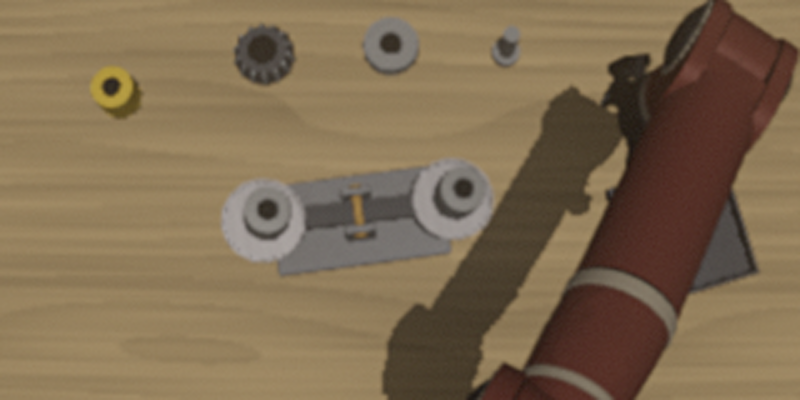

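Emit:
send_rows:
  targets:
    - [[0,0,-4.5,0,0,0,1],[0,0,-9,0,0,0,1],[1,0.1,-13,0,0,0,1],[2,0.1,-13.6,0,0,0,1],[5,0.1,-13.6,0,0,0,1],[5,0.1,-13.6,0,0,0,1],[5,0.1,-13.6,0,0,0,1],[5,0.1,-13.6,0,0,0,1]]

```text
t: 14.2
ee_pos: [0.5959, -0.1094, 0.1849]
eef_rot: [0.502, 0.49, 0.565, -0.434]
contact_force: [-0.1, -0.5, -0.2]
width: 0.0854
```

Run:
```python
from h import *
go((.5935,-.0958,.0965),tilt=-.12)
```

```text
t 14.2 pos [ 0.5959 -0.1094  0.1849] w 0.0854 F [-0.11 -0.51 -0.19] shift cm [ 8.94 -0.06 -0.32] turn [-0.001  0.    -0.002]
```

Emit:
send_rows:
  targets:
    - [[2.5,0,-0.3,0,0,0,1],[5,0,-0.3,0,0,0,1],[7.5,0,-0.3,0,0,0,1],[8.9,0,-0.3,0,0,0,1],[8.9,0,-0.3,0,0,0,1],[8.9,0,-0.3,0,0,0,0],[8.9,0,-0.3,0,0,0,-1],[8.9,0,-0.3,0,0,0,-1]]

```text
t: 15.0
ee_pos: [0.5927, -0.0959, 0.0978]
eef_rot: [0.501, 0.49, 0.566, -0.434]
contact_force: [-4.2, -0.2, 4.7]
width: 0.0492
```

Emit:
send_rows:
  targets:
    - [[0,0,0,0,0,0,-1],[0,0,0,0,0,0,-1],[0,0,0,0,0,0,-1],[0,0,0,0,0,0,-1],[0,0,0,0,0,0,-1],[0,0,0,0,0,0,-1],[0,0,0,0,0,0,-1],[0,0,0,0,0,0,-1]]

```text
t: 15.8
ee_pos: [0.5927, -0.0959, 0.0978]
eef_rot: [0.502, 0.49, 0.566, -0.434]
contact_force: [-2.4, -0.5, 5.4]
width: 0.0496
```

Run:
```python
from h import *
go((.592,-.089,.122),tilt=.12)
```

```text
t 15.8 pos [ 0.5927 -0.0959  0.0978] w 0.0496 F [-2.37 -0.51  5.38] shift cm [-2.32  0.03 -0.98] turn [-0.   -0.24 -0.  ]
```

Emit:
send_rows:
  targets:
    - [[-0.2,0,-0.1,0,-0.02,0,-1],[-0.4,0,-0.15,0,-0.03,0,-1],[-0.6,0,-0.2,0,-0.05,0,-1],[-0.8,0,-0.3,0,-0.07,0,-1],[-1,0,-0.35,0,-0.08,0,-1],[-1.2,0,-0.4,0,-0.1,0,-1],[-1.4,0,-0.5,0,-0.12,0,-1],[-1.6,0,-0.55,0,-0.12,0,-1]]

```text
t: 16.6
ee_pos: [0.5926, -0.0894, 0.1122]
eef_rot: [0.535, 0.462, 0.536, -0.462]
contact_force: [0.2, -0.2, -4.3]
width: 0.0493
```

Emit:
send_rows:
  targets:
    - [[-0.2,0,0,0,-0.02,0,-1],[-0.4,0,-0.1,0,-0.04,0,-1],[-0.6,0,-0.1,0,-0.06,0,-1],[-0.8,0,-0.2,0,-0.08,0,-1],[-1.0,0,-0.2,0,-0.1,0,-1],[-1.2,0,-0.3,0,-0.1,0,-1],[-2,0,-0.3,0,-0.1,0,-1],[-4,0,-0.3,0,-0.05,0,-1]]

```text
t: 17.4
ee_pos: [0.5898, -0.0855, 0.1501]
eef_rot: [0.546, 0.449, 0.525, -0.474]
contact_force: [0.3, 1.4, -7.6]
width: 0.0493
```

Run:
```python
from h import *
go((.563,-.3755,.19),tilt=0)
d=snap("side","8");i=d['image'][60:260,120:380,::-1];cv2.imwrite('pics/z11.png',cv2.resize(i,None,fx=3,fy=3,interpolation=2))
```

```text
t 17.4 pos [ 0.5898 -0.0855  0.1501] w 0.0493 F [ 0.27  1.4  -7.57] shift cm [-2.67 -6.94 28.44] turn [0.004 0.045 0.007]
```

View pics/z11.png

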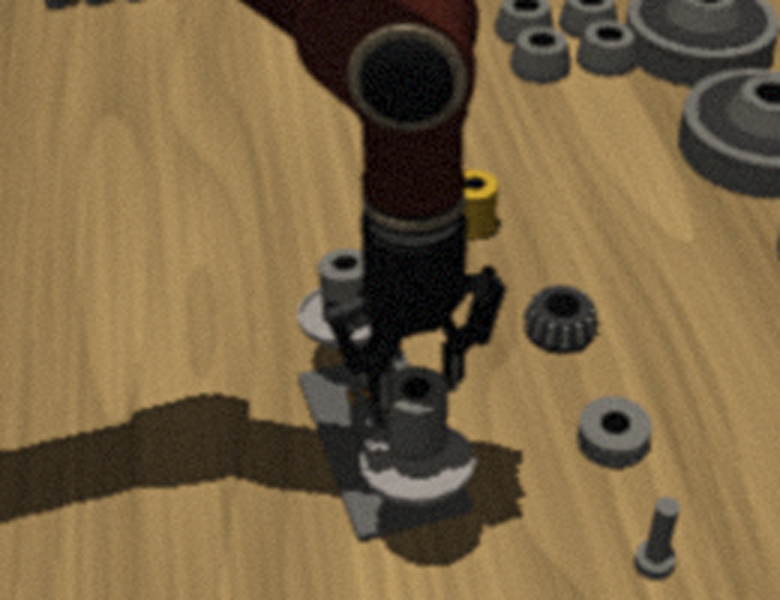

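Emit:
send_rows:
  targets:
    - [[-3,0,0,0,0,0,-1],[-3,-1,4.5,0,0,0,-1],[-3,-2.2,9.2,0,0.02,0,-1],[-3,-3.4,13.9,0,0.045,0,-1],[-3,-4.6,18.6,0,0.045,0,-1],[-3,-5.8,23.3,0,0.045,0,-1],[-2.7,-6.7,27.5,0,0.045,0,-1],[-2.7,-6.9,28.4,0,0.045,0,-1]]

```text
t: 18.25
ee_pos: [0.5584, -0.3899, 0.1927]
eef_rot: [0.534, 0.461, 0.529, -0.471]
contact_force: [-1.5, -1.3, -6.8]
width: 0.0489
```

Run:
```python
from h import *
go((.563,-.3755,.032),tilt=0)
d=snap("side","9");i=d['image'][150:384,120:380,::-1];cv2.imwrite('pics/z12.png',cv2.resize(i,None,fx=2.5,fy=2.5,interpolation=2))
```

```text
t 18.25 pos [ 0.5584 -0.3899  0.1927] w 0.0489 F [-1.52 -1.3  -6.83] shift cm [16.04  0.75 -1.62] turn [-0.013  0.015  0.007]
```

View pics/z12.png

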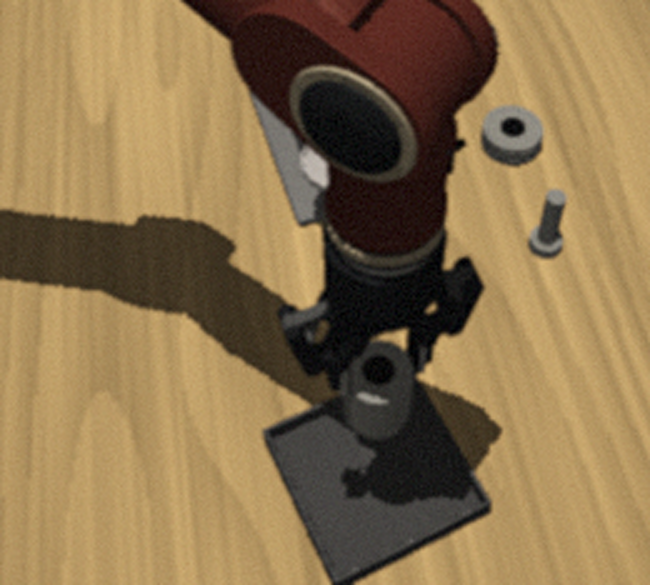

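Emit:
send_rows:
  targets:
    - [[2,0.3,-0.8,0,0,0,-1],[4,0.3,-0.8,0,0,0,-1],[6,0.3,-0.8,0,0,0,-1],[8,0.3,-0.8,0,0,0,-1],[10,0.3,-0.8,0,0,0,-1],[12,0.3,-0.8,0,0,0,-1],[12,0.3,-0.8,0,0,0,-1],[12,0.3,-0.8,0,0,0,-1]]

```text
t: 19.1
ee_pos: [0.5658, -0.3702, 0.0728]
eef_rot: [0.535, 0.461, 0.534, -0.464]
contact_force: [1.1, -0.3, -6.9]
width: 0.0495
```

Run:
```python
from h import *
go((.563,-.3755,.032),tilt=0)
d=snap("side","10");i=d['image'][150:384,120:380,::-1];cv2.imwrite('pics/z13.png',cv2.resize(i,None,fx=2.5,fy=2.5,interpolation=2))
```

```text
t 19.1 pos [ 0.5658 -0.3702  0.0728] w 0.0495 F [ 1.15 -0.27 -6.88] shift cm [ 4.08 -0.35  0.47] turn [-0.     0.004  0.001]
```

View pics/z13.png

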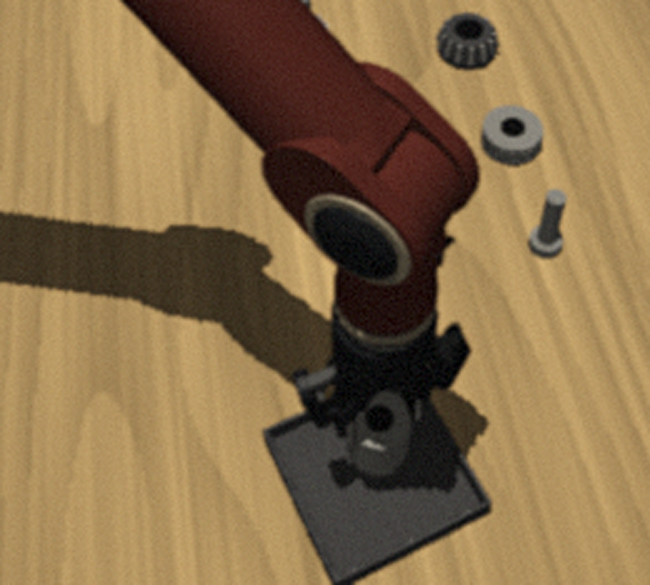

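Run:
```python
from h import *
for n,tag in(("side","10"),):
    d=np.load(n+tag+".npz");i=d['image'][280:360,240:320,::-1];cv2.imwrite('pics/z14.png',cv2.resize(np.clip(i.astype(float)*2,0,255).astype(np.uint8),None,fx=7,fy=7,interpolation=2))
    W=world(d);np.set_printoptions(linewidth=220)
    for r in range(306,346,3): print(r,[tuple((W[r,c]*1000).round().astype(int)[1:]) for c in(264,268,271,274,278)])
```

```text
306 [(np.int64(-388), np.int64(192)), (np.int64(-392), np.int64(196)), (np.int64(-391), np.int64(193)), (np.int64(-349), np.int64(105)), (np.int64(-300), np.int64(2))]
309 [(np.int64(-391), np.int64(185)), (np.int64(-390), np.int64(180)), (np.int64(-354), np.int64(105)), (np.int64(-355), np.int64(103)), (np.int64(-357), np.int64(105))]
312 [(np.int64(-390), np.int64(171)), (np.int64(-359), np.int64(104)), (np.int64(-361), np.int64(105)), (np.int64(-362), np.int64(106)), (np.int64(-363), np.int64(104))]
315 [(np.int64(-364), np.int64(104)), (np.int64(-367), np.int64(107)), (np.int64(-368), np.int64(107)), (np.int64(-370), np.int64(108)), (np.int64(-369), np.int64(103))]
318 [(np.int64(-372), np.int64(107)), (np.int64(-373), np.int64(106)), (np.int64(-373), np.int64(104)), (np.int64(-376), np.int64(106)), (np.int64(-376), np.int64(103))]
321 [(np.int64(-377), np.int64(104)), (np.int64(-379), np.int64(105)), (np.int64(-381), np.int64(107)), (np.int64(-381), np.int64(104)), (np.int64(-383), np.int64(105))]
324 [(np.int64(-383), np.int64(102)), (np.int64(-386), np.int64(106)), (np.int64(-
[... 536 characters left out ...]
397), np.int64(82)), (np.int64(-395), np.int64(75))]
336 [(np.int64(-390), np.int64(60)), (np.int64(-394), np.int64(67)), (np.int64(-396), np.int64(69)), (np.int64(-396), np.int64(66)), (np.int64(-394), np.int64(56))]
339 [(np.int64(-373), np.int64(2)), (np.int64(-394), np.int64(50)), (np.int64(-396), np.int64(51)), (np.int64(-397), np.int64(53)), (np.int64(-379), np.int64(3))]
342 [(np.int64(-381), np.int64(5)), (np.int64(-381), np.int64(2)), (np.int64(-382), np.int64(1)), (np.int64(-383), np.int64(0)), (np.int64(-385), np.int64(1))]
345 [(np.int64(-386), np.int64(2)), (np.int64(-388), np.int64(2)), (np.int64(-389), np.int64(3)), (np.int64(-392), np.int64(6)), (np.int64(-392), np.int64(3))]
```

View pics/z14.png

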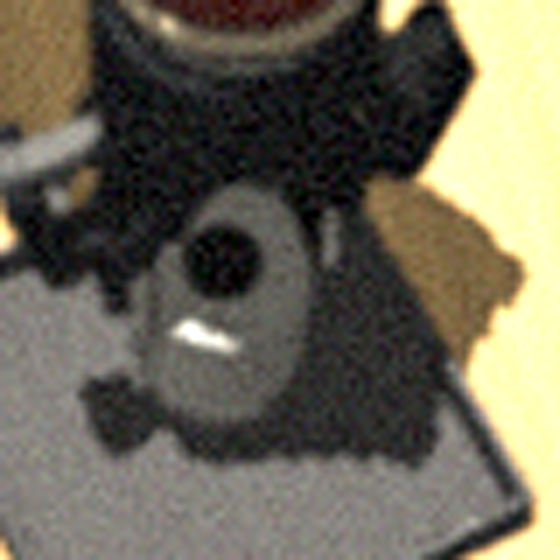

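Emit:
send_rows:
  targets:
    - [[1,-0.2,0.3,0,0,0,-1],[2,-0.3,0.4,0,0,0,-1],[3,-0.3,0.4,0,0,0,-1],[3.5,-0.3,0.4,0,0,0,-1],[3.7,-0.3,0.4,0,0,0,-1],[3.8,-0.3,0.4,0,0,0,-1],[3.9,-0.3,0.4,0,0,0,-1],[3.9,-0.3,0.4,0,0,0,-1]]

```text
t: 19.95
ee_pos: [0.5642, -0.3745, 0.0344]
eef_rot: [0.536, 0.462, 0.533, -0.464]
contact_force: [-0.4, 0.1, -7.4]
width: 0.049
```

Run:
```python
from h import *
go((.563,-.3755,.028),tilt=0)
```

```text
t 19.95 pos [ 0.5642 -0.3745  0.0344] w 0.049 F [-0.36  0.14 -7.41] shift cm [ 0.64 -0.14  0.08] turn [ 0.     0.005 -0.   ]
```

Emit:
send_rows:
  targets:
    - [[0.1,0,0,0,0,0,-1],[0.2,0,0,0,0,0,-1],[0.3,0,0,0,0,0,-1],[0.35,0,0,0,0,0,-1],[0.4,0,0,0,0,0,-1],[0.45,0,0,0,0,0,-1],[0.5,0,0,0,0,0,-1],[0.5,0,0,0,0,0,-1]]

```text
t: 20.75
ee_pos: [0.5641, -0.3739, 0.0311]
eef_rot: [0.536, 0.462, 0.534, -0.463]
contact_force: [-3.7, 4.0, 7.3]
width: 0.0489
```

On the floor (force change about 15 N upward). Release and retreat.

Emit:
send_rows:
  targets:
    - [[-0.1,0,0,0,0,0,-1],[-0.1,0,0,0,0,0,0],[-0.1,0,0,0,0,0,1],[-0.1,0,0,0,0,0,1],[-0.1,0,0,0,0,0,1],[-2,0,0,0,0,0,1],[-6,0,0,0,0,0,1],[-10,0,0,0,0,0,1]]

```text
t: 21.55
ee_pos: [0.5638, -0.3744, 0.1293]
eef_rot: [0.536, 0.462, 0.534, -0.464]
contact_force: [1.0, -0.0, -0.1]
width: 0.0852
```

Emit:
send_rows:
  targets:
    - [[-4,0,2,0,0,0,1],[-7,0,5,0,0,0,1],[-8,0,9,0,0,0,1],[-8,0,13,0,0,0,1],[-8,0,16,0,0,0,1],[-8,0,16,0,0,0,1],[-8,0,16,0,0,0,1],[-8,0,16,0,0,0,1]]

```text
t: 22.35
ee_pos: [0.5878, -0.5306, 0.2099]
eef_rot: [0.536, 0.462, 0.534, -0.463]
contact_force: [-0.1, -0.6, 1.0]
width: 0.0857
```

Run:
```python
from h import *
for n,b in(("side",-.0013),("top",.0015)):
    d=snap(n,"11");W=world(d);z=W[...,2]-b
    for p,zz in(((.562,.125),.131),((.564,-.374),.064)):
        m=(abs(z-zz)<.009)&(np.hypot(W[...,0]-p[0],W[...,1]-p[1])<.045);w=W[m]
        if len(w)>20: print(n,cv2.minEnclosingCircle(w[:,:2].astype(np.float32)),w.mean(0).round(4))
go((.563,-.3755,.028))
```

```text
side ((0.5592460036277771, 0.12693658471107483), 0.02833830937743187) [0.5634 0.1253 0.1294]
side ((0.5644820332527161, -0.3749750554561615), 0.026656415313482285) [ 0.5639 -0.3763  0.0623]
top ((0.5629849433898926, 0.1285766214132309), 0.026748163625597954) [0.5621 0.1288 0.1328]
top ((0.5652898550033569, -0.37159669399261475), 0.02721904031932354) [ 0.5653 -0.3712  0.0648]
t 22.45 pos [ 0.588  -0.5303  0.2105] w 0.0858 F [ 0.02 -0.21  0.89] shift cm [ 18.19  -0.24 -15.75] turn [ 0.002  0.004 -0.001]
```

View pics/side11.png

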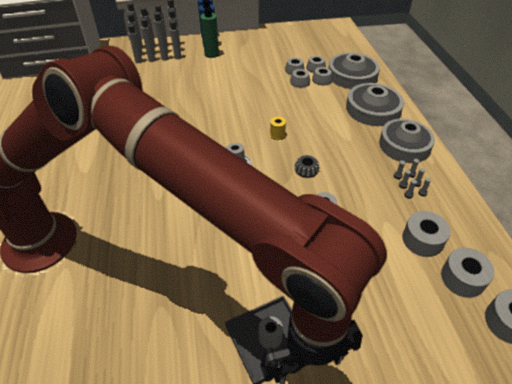

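View pics/top11.png

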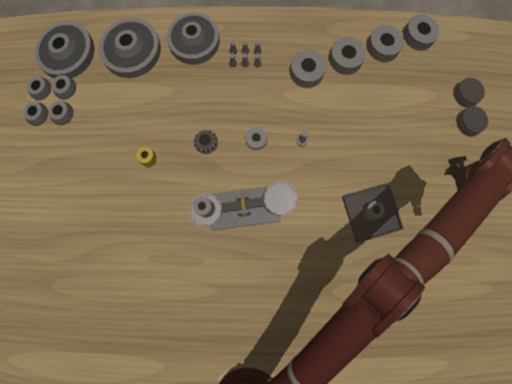

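The roller in the tray stands near its centre, at top-view pixel (375,209). The lighter one stands on the left pan at (205,207), and the other parts are where they started. I'm handing the job in.

```bash
python3 -c "
from workcell import *
print(finish_job())"
```

```text
the job is handed in; nothing more can be done
None
```

The heavier roller now stands upright in the tray, and the lighter one is still on the left pan. I handed the job in at about 22.5 s; the hand-in gave no verdict.

- **Weighing:** I put the roller nearer the robot on the left pan and the other on the right, then let go of both. The right side went down to its stop and stayed there. The wrist readings agreed: about 7.7 N for the right roller and about 4–5 N for the left. I helped the right pan down to its stop by hand before letting go, so the roller would not swing. It stayed down after release.
- **Tray:** I moved the right roller into the tray, lowered it until the force showed floor contact, and released it. Its top is level at about 64 mm (4 mm floor plus 60 mm roller). Its axis is within about 4 mm of the tray's centre.
- **Lighter roller:** it stands about 3–4 mm from the left pan's centre, with that pan down.
- **Other parts:** the bearing, bolt, washers and yellow decoy were never touched, and in the last top view they look unmoved (by eye, not measured). The arm is clear of everything.
- **Disagreements:** the two cameras differ by about 2–4 mm, which is roughly their calibration error. In the last side view the arm hid part of the pan roller, so for that one I relied on the top view.

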